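Unload the guarded assembly press onto the inspection board

TASK

Lift the press's drop guard by the handle of its red slotted bar, hook the slot onto the keeper pin so the guard hangs there by itself, then pull the tray fully out. Stand every finished blue housing upright in the middle of its own marked place on the inspection board, push the empty tray fully home with the guard still hooked up, then unhook the guard and lower it gently all the way down. Never let the guard drop, and leave the other things on the bench where they are.

Things in the scene. Friction and masses are not known exactly. Their poses are not given: they have to be found in the camera images.
- press: bench assembly press, fixed: green, four steel columns, 255 x 330 x 300 mm, air cylinder on top to 352 mm. Origin on the bench under the middle of the guard's plane. x points from the guard into the machine (front = -x), y across the front, z up. Columns and guide rods at y = +-150 mm; the crown starts 12 mm behind the guard plane, z 262 to 297 mm.
- guard (a joint): height in m of the drop guard (clear panel in yellow frame, 300 mm wide, 85 mm tall, lower edge 30 mm over the bench when down) on its guide rods: 0 fully down, 0.125 top stop, about 0.095 when it hangs hooked. With its bar it weighs 0.7 kg and drops hard if let go unhooked. While it is down the tray cannot come out.
- hookbar (a joint): angle in rad of the red slotted bar, 36 mm wide, hinged on the guard and carried up by it: 0 = rest stop, leaning 0.38 from upright towards press -y, where it falls by itself; 0.38 = upright; stop 0.42. Its swing axis is parallel to press x. To hook: lift the guard to 0.110 (0.106 to 0.115), swing the bar upright so the slot takes in the pin, lower 15 mm, let go. Unhook in reverse.
- bar_pivot (a point): the red bar's hinge axis (parallel to press x), on the guard's lower rail at press y = 125 mm, 36 mm over the bench with the guard down; it rises with the guard.
- bar_handle (a point): grip point on the red bar's black round cross handle, 185 mm from the hinge; handle 16 mm in diameter, 70 mm long, parallel to press x, the point 42 mm in front of the bar and 24 mm from the handle's front end. Pinch it from above across its length; it may turn between the fingers. 208 mm over the bench with the guard down, 316 mm hooked, 331 mm on the way.
- keeper (a point): point on the fixed keeper pin (steel, red tip, 9 mm in diameter, parallel to press x, 251 mm over the bench) in the plane of the red bar.
- bar_slot (a point): where the pin's axis lies in the bar when hooked (then at keeper): 120.5 mm from the hinge, 1.5 mm off the bar's middle line. The slot opens on the bar's press +y edge, mouth 20 mm high (95 to 115 mm from the hinge); inside it widens upwards to 125 mm, a pocket behind a lip 9 mm wide and 10 mm deep that keeps the pin in.
- tray (a joint): how far in m the tray is pulled out of the press (towards press -x): 0 home, 0.28 fully out; about 2 N of friction, stays where left. Aluminium plate 178 x 168 mm, floor 22 mm over the bench, its middle 105 mm behind the guard plane when home; four places 40 mm either way from the middle; rims 6 mm high, yellow front fence 45 mm over the bench.
- tray_knob (a point): middle of the tray's upright black round knob, 25 mm in diameter, from 14 to 66 mm over the bench (this point: 48 mm), 85 mm in front of the guard plane when the tray is home; moves with the tray.
- board: wooden inspection board 210 x 210 x 8 mm, fixed flat on the bench, origin under its centre, with four green places ringed in white.
- mark1 (a point): centre of a marked round place on the inspection board, 74 mm across, on its top face 8 mm over the bench; the places are 100 mm apart.
- mark2 (a point): centre of a marked round place on the inspection board, 74 mm across, on its top face 8 mm over the bench; the places are 100 mm apart.
- mark3 (a point): centre of a marked round place on the inspection board, 74 mm across, on its top face 8 mm over the bench; the places are 100 mm apart.
- mark4 (a point): centre of a marked round place on the inspection board, 74 mm across, on its top face 8 mm over the bench; the places are 100 mm apart.
- housing1: pressed housing (two to four are present; None if absent): blue round flange 62 mm across and 14 mm thick, blue boss 38 mm across from 14 to 52 mm height, brass bush 29 mm across to 60 mm; about 0.32 kg. Origin at the centre of its underside, z up. At the start it stands on the tray inside the press.
- housing2: pressed housing (two to four are present; None if absent): blue round flange 62 mm across and 14 mm thick, blue boss 38 mm across from 14 to 52 mm height, brass bush 29 mm across to 60 mm; about 0.32 kg. Origin at the centre of its underside, z up. At the start it stands on the tray inside the press.
- housing3: pressed housing (two to four are present; None if absent): blue round flange 62 mm across and 14 mm thick, blue boss 38 mm across from 14 to 52 mm height, brass bush 29 mm across to 60 mm; about 0.32 kg. Origin at the centre of its underside, z up. At the start it stands on the tray inside the press.
- housing4: pressed housing (two to four are present; None if absent): blue round flange 62 mm across and 14 mm thick, blue boss 38 mm across from 14 to 52 mm height, brass bush 29 mm across to 60 mm; about 0.32 kg. Origin at the centre of its underside, z up. At the start it stands on the tray inside the press.
- oil_bottle: bystander to be left alone: white oil bottle with red cap, 54 mm across, 150 mm tall.
- jar: bystander to be left alone: amber jar with steel lid, 72 mm across, 85 mm tall.
- wrench: bystander to be left alone: steel wrench, 170 mm long, lying flat.
- screwdriver: bystander to be left alone: screwdriver, 180 mm long, lying flat.
- brush: bystander to be left alone: hand brush, 170 mm long, lying flat.
- mug: bystander to be left alone: white mug, 76 mm across, 90 mm tall.

How it is judged:
By the outcome, as a careful person would: the job done as asked, in the order asked, and still so for the second after the job is handed in, with the robot touching nothing.
Of housing1, housing2, housing3, housing4 only 2 to 4 are there at a start; the rules pass over those that are not, and their reading is None.
At some moment in a run one of housing1, housing2, housing3, housing4 may be knocked a few centimetres aside while the robot is not near it.
It also fails if it takes over 210 s, if anything falls off the work surface, if the arm or the gripper's body presses on something with over 40 N, if the wrist force passes 120 N, or if a joint passes its speed limit or range.

ROBOT

A 6-joint arm with a two-finger parallel gripper is mounted at the origin on the work surface. World frame = base frame: x ahead of the robot, y to its left, z up, the work surface at z = 0. Lengths are in mm, angles in rad, forces in N, time in s.
With the tool pointing down it reaches from about 300 to 850 mm from the base axis. Payload 5.4 kg.
Tool frame: the origin (TCP) lies midway between the tips of the shut fingers; the grasp point (between the pads) lies 19 mm behind it; z points along the fingers, y is the line along which they close (so a half turn about z gives the same grasp; the last joint's range is limited). The gripper opens to 85 mm and grips with 20 to 120 N. Pads are 22 mm wide; open, the fingers measure 114 mm over their backs; the gripper's body (76 mm by 85 mm) begins 54 mm behind the grasp point. The pads swing forward as they close: fully open they stand 13 mm farther back than shut.
Start: joints at [-1.361, 0.158, 1.597, -0, 1.386, -0.21], TCP at [234.333, -525.066, 231.299] pointing down, gripper open.
Joint ranges: [-2.91, 2.91], [-0.94, 2.29], [0.18, 2.7], [-1.29, 4.43], [0.17, 2.64], [-3, 3]. Speed limits (rad/s): [2.57, 2.57, 3.14, 3.14, 3.14, 3.14].

INTERFACE

Orientations are given as a rotation vector (axis times angle).
In Python, from rig import ctrl, eyes gives the robot as it stands.
- The arm moves only by the shell command python3 -m pendant 'ROWS' [FORCE]. ROWS is JSON, a list of rows, each a list of 5 numbers: the opening, from 0 (shut) to 1 (fully open), then the shift along the world's x, y, z each as a share of 50 mm, from -1 to 1, then the turn about the world's z as a share of 90 degrees, from -1 to 1. A call has 1 to 12 rows; each row shifts and turns the commanded pose from where the row before left it; what a row does not reach is not made up. A row lasts 1/8 s, in which the tool goes at most 62.5 mm and 10.7 degrees, less where a joint would pass 70% of its speed; a pose out of reach is approached as far as the arm can. A call with a number of a shift or a turn outside -1 to 1 is refused whole. A call with a gripper value outside its range is refused whole. The fingers move at their own pace and stop on an object; FORCE is the grip in N (left out, the last holds). Time passes only in rows, so rows that do not move let the fingers close. It gives the time, the measured TCP pose, the force, the opening and the grip force at its end, in the units of the state.
- ctrl.observe(): the state, without advancing time (a new reading comes with each control period).
- eyes.get_image(name): name is "scene" or "top"; returns a dict with "pixels" (400x640x3 uint8, blue, green, red), "fov_y" (degrees; the focal length in pixels is half the picture's height over the tangent of half this angle, whatever the lens; pixels are square), "cx", "cy" (the principal point, pixels), "rvec" (rotation vector, rad) and "tvec" (3), from world to camera coordinates, as OpenCV has them. Camera axes: x right, y down, z forward; pixel columns grow to the right and rows downward; lengths in mm; the calibration is good to about 2 mm. A picture is of the moment at which its call begins. There is no depth.
- ctrl.job_done(): hands the job in; it is judged then, once.
Trained networks look in a picture, given as the dict that the camera call returned (one of the last four; its "shot" number tells which), for a name from the list of things; names that differ only in an ending like _2 or _b are one class to them, and where a whole thing is asked for, a point or a joint stands for the part that bears it (a point fixed in the world has none). Each returns a list of dicts, best first, with "p" (0 to 1); they miss things now and then, are a little off and sometimes report something else, mostly with a low value. They report only what shows in the picture. A call takes as long as a camera call.
- eyes.spot_in(target, picture): "centre" ([x, y, z] in mm, in the coordinates of the camera as it stood for that picture, good to about 4 mm: the middle of the surface that is visible of it).
- eyes.regions_of(target, picture): "pixels" (400x640 bool, what is visible of it).
- eyes.place_of(target, picture): "centre" ([x, y, z] in mm, in the coordinates of the camera as it stood for that picture, good to about 4 mm: a listed point, or the origin of a listed thing).
The state is a dict: "time": time; "q": joint angles; "joint_velocities": joint speeds; "joint_torque": joint torques, N m; "tool_pos": TCP position; "tool_rot": TCP orientation; "force": force on the tool from outside, world axes, zero at the start; "torque": the same for the moment, N m; "gripper_width": opening from 0.0 (shut) to 1.0 (fully open); "grasp_force": force on a finger pad.
Only numpy, scipy, OpenCV 4.12 (cv2) and the standard library are available. Lean on these libraries where they do the work, as an engineer would, in place of code of your own. Each camera call takes 0.05 s, during which the arm holds its last target. There are 200 camera calls.

## Working session

There is one attempt and no reset: what is moved stays moved. The work goes in short steps, Python scripts to look and compute and a shell command to move; the robot and the scene stay as the last step left them, time stands still between calls to the robot, and variables do not carry over. Pictures are saved under pics/ and viewed, at most 14 in all, crops included, and the job is handed in when it is done.

```bash
mkdir -p pics; ls
cat > h.py <<'E'
import numpy as np, cv2
from rig import ctrl, eyes
def w(pic,c):
    R=cv2.Rodrigues(np.array(pic["rvec"],float))[0]
    return R.T@(np.array(c,float)-np.array(pic["tvec"],float).ravel())
def pix(pic,P):
    f=200/np.tan(np.radians(pic["fov_y"])/2)
    c=cv2.Rodrigues(np.array(pic["rvec"],float))[0]@np.array(P,float)+np.array(pic["tvec"],float).ravel()
    return np.array([pic["cx"]+f*c[0]/c[2],pic["cy"]+f*c[1]/c[2]])
def ray(pic,u,v,z):
    f=200/np.tan(np.radians(pic["fov_y"])/2)
    R=cv2.Rodrigues(np.array(pic["rvec"],float))[0];o=-R.T@np.array(pic["tvec"],float).ravel()
    d=R.T@np.array([(u-pic["cx"])/f,(v-pic["cy"])/f,1]);return o+d*(z-o[2])/d[2]
def look(names,cams=("scene","top"),save=None,minp=.2):
    for cam in cams:
        p=eyes.get_image(cam)
        if save: cv2.imwrite(f"pics/{save}_{cam}.png",p["pixels"])
        for n in names:
            for r in eyes.place_of(n,p)[:4]:
                if r["p"]>minp: print(cam,n,round(r["p"],2),w(p,r["centre"]).round(0),pix(p,w(p,r["centre"])).round(0))
E
python3 - <<'E'
from h import *
look(["press","bar_pivot","bar_handle","keeper","tray_knob","board","mark1","housing1","oil_bottle","jar","wrench","mug","brush","screwdriver"],save="a")
s=ctrl.observe();print(s["tool_pos"],s["tool_rot"],s["force"],s["gripper_width"])
for c in("scene","top"):
    p=eyes.get_image(c);print(c,p["fov_y"],w(p,[0,0,0]))
E
```

```text
pics
scene press 0.93 [ 494. -335.    2.] [212. 219.]
scene bar_handle 0.88 [ 562. -285.  206.] [213. 188.]
scene bar_handle 0.64 [489. 201.   9.] [368. 211.]
scene keeper 0.58 [ 630. -336.  253.] [186. 193.]
scene keeper 0.42 [ 499. -337.    2.] [211. 220.]
scene tray_knob 0.7 [ 516. -252.   49.] [234. 213.]
scene tray_knob 0.26 [534. 252.   3.] [385. 221.]
scene board 0.65 [536. 247.   2.] [384. 222.]
scene mark1 0.94 [484. 298.  10.] [395. 209.]
scene mark1 0.79 [584. 295.   6.] [401. 231.]
scene mark1 0.6 [587. 199.  13.] [372. 232.]
scene housing1 0.58 [ 515. -483.   21.] [165. 221.]
scene housing1 0.57 [697. -97.  -2.] [282. 266.]
scene housing1 0.49 [ 626. -339.   35.] [202. 244.]
scene housing1 0.38 [ 523. -405.   24.] [188. 222.]
scene oil_bottle 0.94 [703.  80.  -2.] [340. 265.]
scene jar 0.67 [720. 193.   0.] [378. 268.]
scene wrench 0.84 [575. 566.   2.] [478. 227.]
scene mug 0.66 [633. 461.  -3.] [453. 243.]
scene brush 0.68 [410. 508.  -0.] [446. 194.]
scene screwdriver 0.64 [574. 565.  -1.] [478. 227.]
scene screwdriver 0.62 [ 628. -337.  252.] [186. 192.]
scene screwd
[... 559 characters left out ...]
.]
top housing1 0.61 [ 527. -404.   27.] [464. 233.]
top oil_bottle 0.54 [704.  81.  -5.] [316. 171.]
top jar 0.66 [719. 192.  -2.] [284. 164.]
top jar 0.28 [ 516. -250.   49.] [417. 232.]
top wrench 0.54 [575. 561.   1.] [169. 197.]
top mug 0.9 [636. 458.   4.] [202. 182.]
top brush 0.76 [406. 505.  -2.] [179. 250.]
top brush 0.58 [482. 300.  11.] [244. 231.]
top screwdriver 0.58 [ 695. -102.   -2.] [371. 178.]
[ 234.31770849 -525.05092657  231.26473342] [-3.07258028e+00 -6.54521716e-01  2.09864741e-05] [-0.96607602  1.12129512  1.26392433] 1.00025959897698
scene 57.954413324384596 [1350.01832496  -38.24132717  914.47929607]
top 55.017484781539885 [ 340.18133755   47.18688883 1243.56786119]
```

Run:
```python
import cv2
a=cv2.imread("pics/a_scene.png");b=cv2.imread("pics/a_top.png")
x=cv2.resize(a[130:330,110:310],None,fx=2,fy=2,interpolation=2);y=cv2.resize(b[130:330,370:570],None,fx=2,fy=2,interpolation=2)
cv2.imwrite("pics/a1.png",cv2.hconcat([x,y]))
```

```text
(no output)
```

View pics/a1.png

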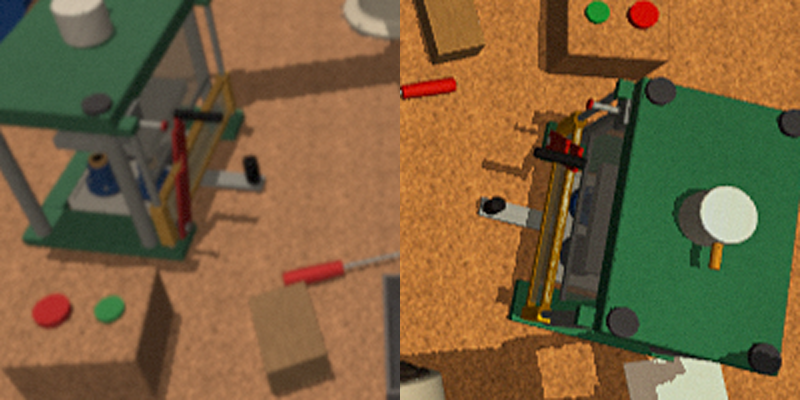

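View pics/a_top.png

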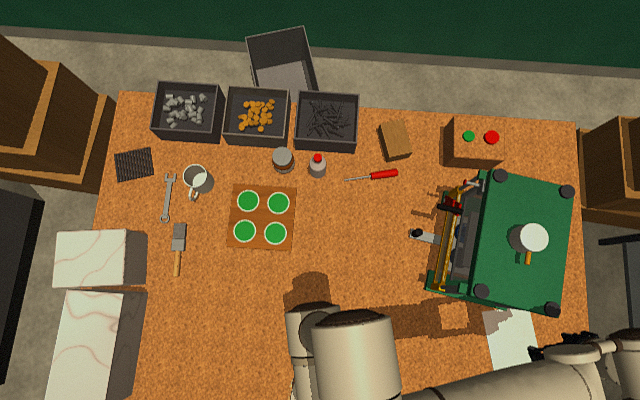

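The scene shows the green press on the right of the top view, with its front facing the board. The black handle is at about (446,206) in the top view, the knob at (417,232), and the board at (262,217). I can see blue housings inside the press. Next I'll fit the press pose from these points.

```bash
cat > fit.py <<'E'
import numpy as np
from scipy.optimize import least_squares
# press-frame xy ; bar plane bx unknown
def model(p):
    x,y,t,bx=p
    L=np.array([[0,0],[-85,0],[bx,125],[bx,126.5],[bx-42,125-68.6]])
    c,s=np.cos(t),np.sin(t)
    return L@np.array([[c,s],[-s,c]])+[x,y]
M=np.array([[496,-336],[516.5,-251.5],[624.5,-339.5],[630.5,-337.5],[566,-286]])
r=least_squares(lambda p:(model(p)-M).ravel(),[494,-335,-1.83,-28],loss="soft_l1",f_scale=4)
if __name__=="__main__":
    x,y,t,bx=r.x;ex=np.array([np.cos(t),np.sin(t)]);ey=np.array([-ex[1],ex[0]])
    print(r.x,ex,ey);print(model(r.x).round(1));print((model(r.x)-M).round(1))
    print("ey angle",np.degrees(np.arctan2(ey[1],ey[0])))
    for h in (r.x[:2]-(280-105)*ex,): print("tray mid out",h)
E
python3 fit.py
```

```text
[ 498.82461042 -335.5617655    -1.76609833  -21.20511039] [-0.19406281 -0.98098911] [ 0.98098911 -0.19406281]
[[ 498.8 -335.6]
 [ 515.3 -252.2]
 [ 625.6 -339. ]
 [ 627.  -339.3]
 [ 566.4 -284.5]]
[[ 2.8  0.4]
 [-1.2 -0.7]
 [ 1.1  0.5]
 [-3.5 -1.8]
 [ 0.4  1.5]]
ey angle -11.1899806422377
tray mid out [ 532.7856018  -163.88867191]
```

```bash
python3 -m pendant '[[0.6,0,0,1,0],[0.6,0,0,1,0],[0.6,0,0,1,0],[0.6,0,0,0.8,0],[0.6,0.67,0.48,0,0.11],[0.6,0.67,0.48,0,0.11],[0.6,0.67,0.48,0,0.11],[0.6,0.67,0.48,0,0.11],[0.6,0.67,0.48,0,0.11]]' 80
```

```text
time: 2.72
tool_pos: [402.8, -404.2, 421.3]
tool_rot: [2.511, 1.888, -0.0]
force: [-0.2, -0.6, -0.3]
gripper_width: 0.606
grasp_force: 0.0
```

```bash
python3 -m pendant '[[0.6,0.82,0.6,0,0.055],[0.6,0.82,0.6,0,0],[0.6,0.82,0.6,0,0],[0.6,0.82,0.6,-0.5,0],[0.6,0,0,-1,0],[0.6,0,0,-1,0],[0.6,0,0,-0.5,0],[0.6,0,0,0,0]]'
python3 - <<'E'
from h import *
look(["bar_handle","keeper","bar_pivot","tray_knob"],save="b")
a=cv2.imread("pics/b_scene.png");b=cv2.imread("pics/b_top.png")
x=cv2.resize(a[100:300,110:310],None,fx=2,fy=2,interpolation=2);y=cv2.resize(b[100:300,370:570],None,fx=2,fy=2,interpolation=2)
cv2.imwrite("pics/b1.png",cv2.hconcat([x,y]))
E
```

```text
time: 3.72
tool_pos: [564.7, -284.1, 268.5]
tool_rot: [-2.429, -1.984, 0.002]
force: [-0.9, -0.7, -0.6]
gripper_width: 0.599
grasp_force: 0.0
scene keeper 0.89 [ 627. -335.  252.] [187. 192.]
scene bar_pivot 0.72 [ 629. -340.   36.] [202. 244.]
scene tray_knob 0.97 [ 517. -253.   50.] [234. 213.]
top bar_pivot 0.32 [636. 455.   1.] [203. 182.]
top tray_knob 0.54 [ 514. -250.   51.] [418. 232.]
```

View pics/b1.png

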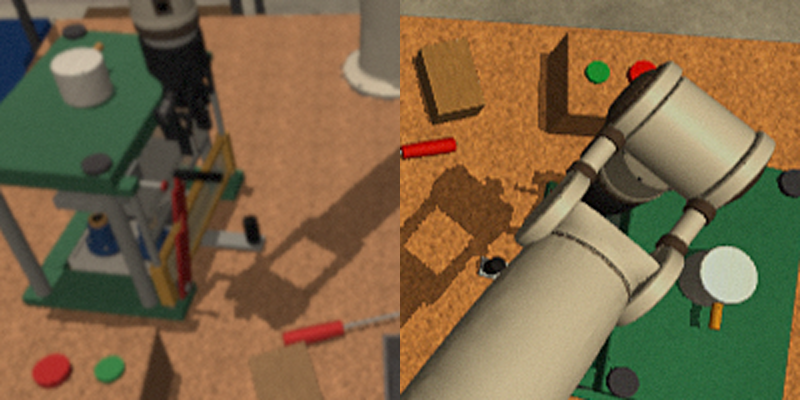

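The left crop shows the open fingers above the black handle, which is at about (200,175) in the crop. I'll descend and pinch it.

```bash
python3 -m pendant '[[0.6,0,0,-0.5,0],[0.6,0.03,0,-0.5,0],[0.6,0,0,-0.54,0],[0.6,0,0,0,0],[0,0,0,0,0],[0,0,0,0,0],[0,0,0,0,0],[0,0,0,0,0]]' 80
```

```text
time: 5.22
tool_pos: [567.9, -285.6, 196.4]
tool_rot: [2.43, 1.987, 0.0]
force: [-3.1, 0.8, 6.4]
gripper_width: 0.156
grasp_force: 78.2
```

```bash
python3 -m pendant '[[0.5,0,0,0,0],[0.5,0,0,0,0],[0.5,0,0,-0.12,0],[0.5,0,0,0,0],[0,0,0,0,0],[0,0,0,0,0],[0,0,0,0,0],[0,0,0,0,0]]' 80
```

```text
time: 6.22
tool_pos: [567.3, -285.1, 188.5]
tool_rot: [2.432, 1.988, -0.0]
force: [-0.6, 0.9, 1.8]
gripper_width: 0.158
grasp_force: 78.0
```

```bash
python3 -m pendant '[[0,0,0,0.2,0],[0,0,0,0.4,0],[0,0,0,0.4,0],[0,0,0,0.4,0],[0,0,0,0.4,0],[0,0,0,0.3,0],[0,0,0,0.1,0],[0,0,0,0,0],[0,0,0,0,0]]' 100
python3 - <<'E'
from h import *
look(["bar_handle","bar_pivot","keeper","bar_slot"],save="c",cams=("scene",))
E
```

```text
time: 7.35
tool_pos: [567.3, -285.0, 297.8]
tool_rot: [-2.432, -1.987, 0.0]
force: [2.9, -3.0, -6.3]
gripper_width: 0.153
grasp_force: 98.1
scene bar_handle 0.8 [ 563. -285.  316.] [205. 158.]
scene bar_pivot 0.87 [ 625. -338.  144.] [195. 219.]
scene keeper 0.64 [ 629. -336.  251.] [187. 193.]
scene bar_slot 0.71 [ 582. -330.  259.] [192. 179.]
```

```bash
python3 -m pendant '[[0,0.27,-0.055,0.11,0],[0,0.28,-0.055,0.08,0],[0,0.29,-0.055,0.055,0],[0,0.29,-0.055,0.03,0],[0,0.22,-0.045,0.005,0],[0,0,0,0,0],[0,0,0,0,0]]'
python3 - <<'E'
from h import *
look(["bar_handle","bar_pivot","keeper","bar_slot"],save="d")
a=cv2.imread("pics/d_scene.png");b=cv2.imread("pics/d_top.png")
x=cv2.resize(a[130:270,140:280],None,fx=4,fy=4,interpolation=2)
cv2.imwrite("pics/d1.png",x)
E
```

```text
time: 8.48
tool_pos: [633.2, -296.8, 310.7]
tool_rot: [-2.427, -1.984, 0.003]
force: [-3.8, 3.8, -6.4]
gripper_width: 0.153
grasp_force: 97.4
scene bar_handle 0.63 [ 629. -298.  326.] [195. 171.]
scene bar_pivot 0.56 [ 626. -340.  143.] [194. 220.]
scene bar_pivot 0.25 [ 516. -256.   53.] [233. 213.]
scene keeper 0.78 [ 629. -338.  250.] [186. 193.]
scene bar_slot 0.59 [585. 200.  12.] [373. 231.]
scene bar_slot 0.56 [ 628. -338.  262.] [185. 190.]
```

View pics/d1.png

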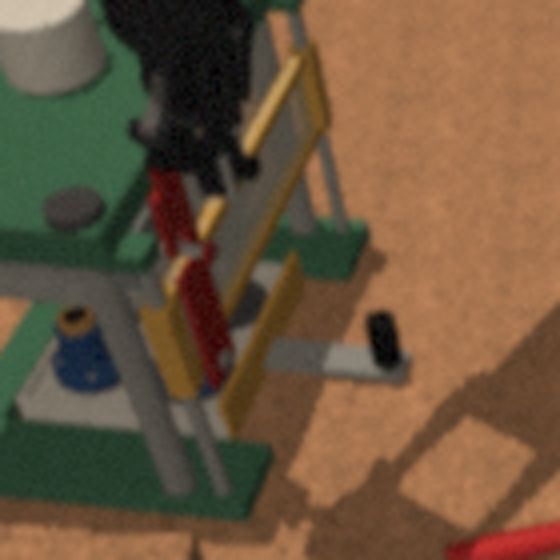

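The red bar stands upright with the pin in its mouth, at about (185,255) in the crop. Now I'll lower it.

```bash
python3 -m pendant '[[0,0,0,-0.1,0],[0,0,0,-0.1,0],[0,0,0,-0.1,0],[0,0,0,0,0],[0,0,0,0,0]]'
python3 - <<'E'
from h import *
look(["bar_handle","bar_pivot","bar_slot"],save="e",cams=("scene",))
print(ctrl.observe()["force"])
E
```

```text
time: 9.6
tool_pos: [633.2, -296.8, 298.2]
tool_rot: [-2.429, -1.986, 0.002]
force: [-6.1, 5.1, -1.2]
gripper_width: 0.151
grasp_force: 98.4
scene bar_handle 0.86 [ 631. -297.  314.] [196. 175.]
scene bar_pivot 0.96 [ 628. -342.  130.] [194. 223.]
scene bar_pivot 0.38 [ 628. -337.  252.] [186. 192.]
scene bar_slot 0.75 [ 628. -339.  252.] [185. 192.]
scene bar_slot 0.58 [636. 461.  -2.] [454. 243.]
scene bar_slot 0.48 [717. 195.  -1.] [378. 267.]
scene bar_slot 0.42 [586. 297.   8.] [401. 231.]
[-5.49151313  5.11396619 -1.09828901]
```

```bash
python3 -m pendant '[[0,0,0,-0.05,0],[0,0,0,0,0],[0.3,0,0,0,0],[0.35,0,0,0,0],[0.35,0,0,0,0]]'
python3 - <<'E'
from h import *
look(["bar_handle","bar_pivot","bar_slot"],save="f",cams=("scene",))
print(ctrl.observe()["force"])
E
```

```text
time: 10.42
tool_pos: [635.0, -298.7, 295.3]
tool_rot: [2.432, 1.986, 0.001]
force: [-0.1, -0.6, -0.4]
gripper_width: 0.349
grasp_force: 0.0
scene bar_handle 0.61 [ 632. -299.  310.] [196. 176.]
scene bar_pivot 0.7 [ 626. -339.  132.] [195. 222.]
scene bar_slot 0.88 [ 629. -337.  252.] [186. 193.]
scene bar_slot 0.27 [ 633. -297.  316.] [196. 175.]
[0.25868421 0.30346678 0.03061838]
```

```bash
python3 -m pendant '[[0.4,0,0,0.4,0],[0.6,0,0,0.8,0],[0.6,-0.8,0.32,0,0],[0.6,-0.8,0.32,0,0],[0.6,-0.78,0.3,-1,0],[0.6,0,0,-1,0],[0.6,0,0,-1,0],[0.6,0,0,-1,0],[0.6,0,0,-1,0],[0.6,0,0,0,0]]'
python3 - <<'E'
from h import *
look(["tray_knob","bar_pivot","housing1"],save="g")
E
```

```text
time: 11.88
tool_pos: [515.3, -250.3, 104.0]
tool_rot: [-2.427, -1.983, 0.003]
force: [0.1, 0.0, -0.4]
gripper_width: 0.599
grasp_force: 0.0
scene tray_knob 0.7 [ 515. -252.   51.] [234. 213.]
scene bar_pivot 0.83 [ 625. -340.  132.] [195. 222.]
scene bar_pivot 0.3 [633. 460.  -4.] [453. 243.]
scene housing1 0.4 [717. 191.   1.] [377. 267.]
top bar_pivot 0.7 [ 627. -341.  131.] [456. 194.]
```

```bash
python3 -m pendant '[[0.6,0,0,-0.75,0],[0.6,0,0,-0.75,0],[0.6,0,0,0,0],[0,0,0,0,0],[0,0,0,0,0],[0,0,0,0,0],[0,0.06,0.3,0,0],[0,0.1,0.5,0,0],[0,0.1,0.5,0,0],[0,0.1,0.5,0,0],[0,0,0,0,0]]' 50
```

```text
time: 13.65
tool_pos: [531.1, -158.9, 33.7]
tool_rot: [-2.421, -1.985, 0.01]
force: [-24.3, 6.2, 21.3]
gripper_width: 0.276
grasp_force: 51.3
```

```bash
python3 -m pendant '[[0.6,0,0,0,0],[0.6,0,0,0,0],[0.6,0,0,0,0]]'
python3 - <<'E'
from h import *
look(["tray_knob","housing1","tray"],save="g2")
print(ctrl.observe()["force"])
a=cv2.imread("pics/g2_scene.png");b=cv2.imread("pics/g2_top.png")
x=cv2.resize(a[130:270,160:300],None,fx=3,fy=3,interpolation=2);y=cv2.resize(b[140:280,350:480],None,fx=3,fy=3,interpolation=2)
cv2.imwrite("pics/g21.png",cv2.hconcat([x,y]))
E
```

```text
time: 14.02
tool_pos: [536.4, -162.6, 32.9]
tool_rot: [2.431, 1.986, 0.001]
force: [-0.9, -0.8, -0.3]
gripper_width: 0.596
grasp_force: 0.0
scene tray_knob 0.66 [485. 299.   9.] [395. 209.]
scene tray_knob 0.65 [ 631. -335.  253.] [187. 193.]
scene tray_knob 0.62 [ 532. -159.   52.] [262. 215.]
scene housing1 0.74 [ 543. -310.   24.] [217. 225.]
scene housing1 0.54 [ 533. -392.   23.] [192. 224.]Traceback (most recent call last):
  File "<stdin>", line 2, in <module>
  File "h.py", line 19, in look
    for r in eyes.place_of(n,p)[:4]:
             ~~~~~~~~~~~~~^^^^^
ValueError: it knows: bar_handle, bar_pivot, bar_slot, board, brush, housing, jar, keeper, mark, mug, oil_bottle, press, screwdriver, tray_knob, wrench
```

```bash
python3 -m pendant '[[0.6,-0.11,0.06,0,0],[0.6,0,0,0,0],[0,0,0,0,0],[0,0,0,0,0],[0,0,0,0,0],[0,0.05,0.3,0,0],[0,0.085,0.5,0,0],[0,0,0,0,0]]' 35
```

```text
time: 15.18
tool_pos: [538.3, -117.8, 32.2]
tool_rot: [2.43, 1.988, 0.004]
force: [7.3, 0.4, -4.4]
gripper_width: 0.28
grasp_force: 36.3
```

```bash
python3 -m pendant '[[0,0.11,0.58,0,0],[0,0.11,0.58,0,0],[0,0.11,0.58,0,0],[0,0.11,0.58,0,0],[0,0.11,0.58,0,0],[0,0,0,0,0]]'
```

```text
time: 15.92
tool_pos: [564.0, 27.1, 32.1]
tool_rot: [-2.431, -1.989, 0.001]
force: [-0.9, 2.4, 2.9]
gripper_width: 0.279
grasp_force: 37.0
```

```bash
python3 -m pendant '[[0,0.02,0.1,0,0],[0,0,0,0,0]]'
```

```text
time: 16.18
tool_pos: [564.0, 27.2, 32.1]
tool_rot: [2.43, 1.987, -0.01]
force: [-6.9, -14.9, 6.5]
gripper_width: 0.284
grasp_force: 37.3
```

```bash
python3 -m pendant '[[0.6,0,0,0,0],[0.6,0,0,0,0],[0.6,0,0,0.6,0],[0.9,0,0,1,0],[1,0,0,1,0],[1,0,0,1,0],[1,-0.6,0.8,0,0],[1,-0.6,0.8,0,0],[1,-0.6,0.8,0,0],[1,0,0,0,0]]'
python3 - <<'E'
from h import *
look(["housing","tray_knob","mark","bar_pivot"],save="k")
a=cv2.imread("pics/k_scene.png");b=cv2.imread("pics/k_top.png")
x=cv2.resize(a[120:280,140:340],None,fx=2,fy=2,interpolation=2);y=cv2.resize(b[120:280,350:550],None,fx=2,fy=2,interpolation=2)
cv2.imwrite("pics/k1.png",cv2.hconcat([x,y]))
E
```

```text
time: 17.42
tool_pos: [473.3, 153.4, 211.6]
tool_rot: [-2.428, -1.992, 0.0]
force: [1.0, -0.9, 0.4]
gripper_width: 0.998
grasp_force: 0.0
scene housing 0.66 [ 567. -204.   21.] [249. 230.]
scene housing 0.63 [ 574. -124.   27.] [273. 230.]
scene housing 0.23 [ 629. -336.  250.] [187. 193.]
scene tray_knob 0.92 [565.  21.  48.] [318. 222.]
scene tray_knob 0.6 [490. 203.  10.] [369. 211.]
scene mark 0.95 [581. 201.  11.] [373. 231.]
scene mark 0.94 [483. 298.  13.] [395. 208.]
scene mark 0.89 [486. 204.  14.] [369. 209.]
scene mark 0.79 [584. 296.   9.] [401. 231.]
scene bar_pivot 0.61 [ 628. -339.  130.] [196. 223.]
top housing 0.86 [ 575. -122.   21.] [376. 212.]
top housing 0.82 [ 569. -205.   18.] [402. 216.]
top tray_knob 0.94 [560.  23.  50.] [331. 211.]
top mark 0.95 [480. 204.   7.] [273. 234.]
top mark 0.87 [482. 297.  10.] [245. 231.]
top mark 0.85 [586. 298.   6.] [248. 200.]
top bar_pivot 0.87 [ 625. -340.  130.] [455. 194.]
```

View pics/k1.png

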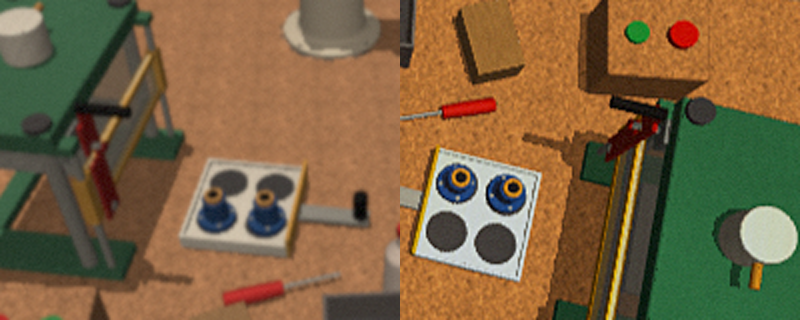

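The picture shows two housings on the tray, at about (214,215) and (264,215) in the left crop. The guard hangs hooked. I'll refine the marks and bush tops with colour blobs.

```bash
cat > blob.py <<'E'
from h import *
def blobs(cam,lo,hi,z,box,amin):
    p=eyes.get_image(cam);m=cv2.inRange(cv2.cvtColor(p["pixels"],cv2.COLOR_BGR2HSV),lo,hi)
    n,l,s,c=cv2.connectedComponentsWithStats(m)
    out=[]
    for i in range(1,n):
        P=ray(p,*c[i],z)
        if s[i,4]>amin and box[0]<P[0]<box[1] and box[2]<P[1]<box[3]: out.append((s[i,4],P.round(1)))
    return out
E
python3 - <<'E'
from blob import *
for cam in("scene","top"):
    print(cam,"green",blobs(cam,(45,120,60),(75,255,255),8,(420,660,140,360),40))
    print(cam,"blue flange",blobs(cam,(100,100,30),(125,255,255),40,(500,640,-270,-60),30))
    print(cam,"brass",blobs(cam,(8,120,60),(25,255,255),80,(500,640,-270,-60),8))
E
python3 -m pendant '[[0.7,0.8,-0.8,0,0],[0.7,0.6,-0.8,0,0],[0.7,0.64,-1,0,0],[0.7,0,-1,0,0],[0.7,0,-1,-0.8,0],[0.7,0,-0.93,-0.8,0],[0.7,0,0,0,0]]'
```

```text
scene green [(np.int32(131), array([483.8, 200.3,   8. ])), (np.int32(127), array([484.8, 299.6,   8. ])), (np.int32(154), array([584.2, 299.8,   8. ])), (np.int32(158), array([583.5, 199.9,   8. ]))]
scene blue flange [(np.int32(172), array([ 575.1, -204.3,   40. ])), (np.int32(181), array([ 586.6, -124.4,   40. ]))]
scene brass [(np.int32(46), array([ 566.1, -204. ,   80. ])), (np.int32(53), array([ 574.3, -124.2,   80. ]))]
top green [(np.int32(56), array([477.6, 278.1,   8. ])), (np.int32(41), array([471., 219.,   8.]))]
top blue flange [(np.int32(164), array([ 568.5, -123.1,   40. ])), (np.int32(173), array([ 558.5, -201.7,   40. ]))]
top brass [(np.int32(52), array([ 575.3, -125.1,   80. ])), (np.int32(54), array([ 565.6, -205.9,   80. ]))]
time: 19.1
tool_pos: [574.4, -126.1, 128.8]
tool_rot: [-2.432, -1.979, 0.006]
force: [0.1, 0.9, 0.1]
gripper_width: 0.699
grasp_force: 0.0
```

```bash
python3 -m pendant '[[0.7,0,0.04,-0.8,0],[0.7,0,0,-0.88,0],[0.7,0,0,0,0],[0,0,0,0,0],[0,0,0,0,0],[0,0,0,0,0],[0,0,0,0.3,0],[0,0,0,0.7,0],[0,0,0,0.8,0],[0,0,0,0,0]]' 50
```

```text
time: 20.35
tool_pos: [580.1, -123.5, 143.8]
tool_rot: [2.426, 1.982, 0.007]
force: [-0.2, 1.2, -2.8]
gripper_width: 0.425
grasp_force: 50.9
```

Run:
```python
from h import *
look(["housing"],save="l")
s=ctrl.observe();print(s["tool_pos"])
a=cv2.imread("pics/l_scene.png");b=cv2.imread("pics/l_top.png")
x=cv2.resize(a[130:270,220:360],None,fx=4,fy=4,interpolation=2)
cv2.imwrite("pics/l1.png",x)
```

```text
scene housing 0.63 [ 565. -201.   22.] [250. 229.]
scene housing 0.61 [ 576. -127.  118.] [270. 210.]
top housing 0.56 [ 576. -125.  111.] [381. 206.]
top housing 0.47 [ 568. -205.   20.] [401. 216.]
[ 575.8747737  -121.71526855  136.91896694]
```

View pics/l1.png

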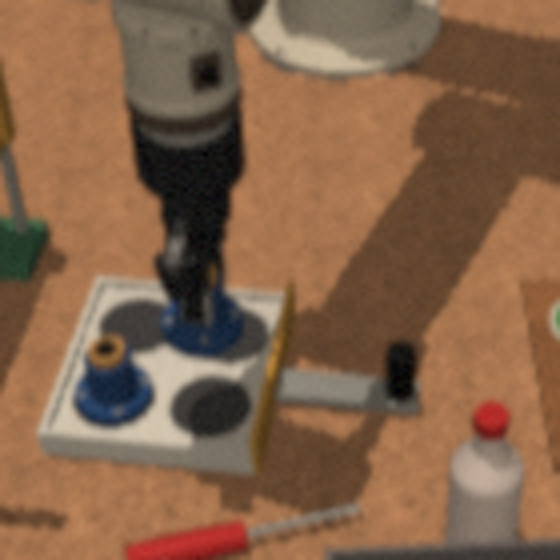

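The picture shows the housing held upright above the tray at about (200,325) in the crop. I'll carry it to the far mark.

```bash
python3 -m pendant '[[0,0.02,0.5,0.2,0],[0,0.02,0.94,0,0],[0,0.02,0.94,0,0],[0,0.02,0.94,0,0],[0,0.02,0.94,0,0],[0,0.02,0.94,0,0],[0,0.02,0.94,0,0],[0,0.02,0.94,0,0],[0,0,0.94,0,0],[0,0,0.46,0,0],[0,0,0,0,0],[0,0,0,0,0]]'
python3 - <<'E'
from h import *
look(["housing"],cams=("scene",))
look([]);s=ctrl.observe();print(s["tool_pos"],s["tool_rot"])
E
```

```text
time: 22.05
tool_pos: [585.0, 300.5, 147.9]
tool_rot: [2.434, 1.987, -0.003]
force: [-0.3, -0.9, -2.5]
gripper_width: 0.431
grasp_force: 50.8
scene housing 0.68 [ 564. -204.   23.] [249. 229.]
scene housing 0.66 [581. 296. 119.] [407. 207.]
[585.4282845  300.60684457 148.78896337] [ 2.43421419e+00  1.98582935e+00 -4.14869683e-04]
```

```bash
python3 -m pendant '[[0,-0.02,0.04,-0.8,0],[0,0,0,-0.8,0],[0,0,0,-0.4,0],[0,0,0,-0.1,0],[0,0,0,0,0],[0,0,0,-0.04,0],[0,0,0,-0.04,0],[0,0,0,0,0],[0,0,0,0,0]]'
```

```text
time: 23.38
tool_pos: [584.2, 303.8, 40.0]
tool_rot: [2.433, 1.988, 0.0]
force: [-0.2, -0.4, -3.2]
gripper_width: 0.424
grasp_force: 50.7
```

```bash
python3 -m pendant '[[0,0,0,-0.05,0],[0,0,0,-0.05,0],[0,0,0,0,0],[0,0,0,0,0]]'
```

```text
time: 23.88
tool_pos: [584.5, 304.0, 37.9]
tool_rot: [2.432, 1.988, -0.0]
force: [-8.1, -4.0, 15.5]
gripper_width: 0.428
grasp_force: 52.6
```

```bash
python3 -m pendant '[[0.6,0,0,0.02,0],[0.7,0,0,0,0],[0.7,0,0,0,0],[0.7,0,0,0.5,0],[0.7,0,0,1,0],[0.7,0,-1,0.5,0],[0.7,-0.04,-1,0,0],[0.7,-0.04,-1,0,0],[0.7,-0.04,-1,0,0],[0.7,-0.04,-1,0,0],[0.7,-0.04,-1,0,0],[0.7,-0.04,-1,0,0]]'; python3 -m pendant '[[0.7,-0.04,-1,0,0],[0.7,-0.04,-1,0,0],[0.7,-0.04,-1,0,0],[0.7,0,-0.1,0,0],[0.7,0,0,0,0],[0.7,0,0,0,0]]'
python3 - <<'E'
from blob import *
look(["housing"]);s=ctrl.observe();print(s["tool_pos"])
print(blobs("scene",(100,100,30),(125,255,255),16,(420,660,140,360),30),blobs("scene",(8,120,60),(25,255,255),66,(550,630,250,350),8),blobs("top",(8,120,60),(25,255,255),66,(550,630,250,350),8))
E
```

```text
time: 25.38
tool_pos: [572.0, -47.8, 135.7]
tool_rot: [2.433, 1.988, 0.0]
force: [-0.7, -0.6, -0.5]
gripper_width: 0.703
grasp_force: 0.0
time: 26.12
tool_pos: [566.2, -199.8, 135.6]
tool_rot: [-2.431, -1.989, -0.0]
force: [-0.5, 1.0, -0.0]
gripper_width: 0.7
grasp_force: 0.0
scene housing 0.89 [ 563. -203.   19.] [249. 230.]
scene housing 0.79 [581. 301.  13.] [403. 229.]
top housing 0.78 [583. 303.   8.] [246. 201.]
[ 566.30635299 -200.22963472  135.79372665]
[(np.int32(168), array([584.9, 300.4,  16. ]))] [] [(np.int32(51), array([581.6, 299.5,  66. ]))]
```

```bash
python3 -m pendant '[[0.7,0,-0.09,-0.8,0],[0.7,0,0,-0.8,0],[0.7,0,0,-0.24,0],[0.7,0,0,0,0],[0,0,0,0,0],[0,0,0,0,0],[0,0,0,0,0],[0,0,0,0.4,0],[0,0,0,0.8,0],[0,0,0,0.9,0],[0,0,0,0,0],[0,0,0,0,0]]' 50
python3 - <<'E'
from h import *
look(["housing"]);s=ctrl.observe();print(s["tool_pos"])
E
```

```text
time: 27.98
tool_pos: [565.4, -205.2, 147.8]
tool_rot: [-2.431, -1.987, 0.001]
force: [0.1, -0.3, -5.4]
gripper_width: 0.424
grasp_force: 51.3
scene housing 0.79 [ 565. -200.  125.] [246. 207.]
scene housing 0.75 [579. 301.  12.] [402. 229.]
scene housing 0.36 [715. 191.  -2.] [377. 267.]
top housing 0.53 [584. 301.   9.] [247. 200.]
top housing 0.52 [ 630. -336.  252.] [470. 182.]
[ 565.00644435 -205.02897938  146.65614048]
```

```bash
python3 -m pendant '[[0,0.04,0.45,0,0],[0,0.04,0.9,0,0],[0,0.04,0.9,0,0],[0,0.04,0.9,0,0],[0,0.04,0.9,0,0],[0,0.04,0.9,0,0],[0,0.04,0.9,0,0],[0,0.04,0.9,0,0],[0,0.04,0.9,0,0],[0,0,0.45,0,0],[0,0,0,0,0],[0,0,0,0,0]]'
python3 - <<'E'
from h import *
look(["housing"]);s=ctrl.observe();print(s["tool_pos"])
E
```

```text
time: 29.68
tool_pos: [583.9, 198.5, 148.5]
tool_rot: [2.433, 1.987, -0.002]
force: [0.2, 0.4, -3.5]
gripper_width: 0.429
grasp_force: 51.3
scene housing 0.58 [579. 300.  12.] [402. 229.]
top housing 0.57 [586. 300.   9.] [247. 200.]
[584.32830622 198.22183167 148.81606141]
```

```bash
python3 -m pendant '[[0,-0.01,0.03,-0.8,0],[0,0,0,-0.8,0],[0,0,0,-0.5,0],[0,0,0,0,0],[0,0,0,-0.05,0],[0,0,0,-0.05,0],[0,0,0,0,0],[0,0,0,0,0]]'
```

```text
time: 30.88
tool_pos: [584.0, 200.8, 39.4]
tool_rot: [2.432, 1.988, 0.001]
force: [0.1, -0.1, -4.0]
gripper_width: 0.429
grasp_force: 51.1
```

```bash
python3 -m pendant '[[0,0,0,-0.05,0],[0,0,0,-0.04,0],[0,0,0,0,0]]'; python3 -m pendant '[[0,0,0,-0.04,0],[0,0,0,0,0]]'
```

```text
time: 31.25
tool_pos: [583.4, 200.7, 33.9]
tool_rot: [-2.433, -1.987, 0.001]
force: [-1.2, 0.1, -4.0]
gripper_width: 0.426
grasp_force: 51.1
time: 31.5
tool_pos: [583.8, 200.8, 32.3]
tool_rot: [2.433, 1.988, 0.0]
force: [0.6, 0.6, -3.7]
gripper_width: 0.426
grasp_force: 51.2
```

```bash
python3 -m pendant '[[0,0,0,-0.03,0],[0,0,0,0,0]]'; python3 -m pendant '[[0,0,0,-0.03,0],[0,0,0,0,0]]';  python3 -m pendant '[[0,0,0,-0.03,0],[0,0,0,0,0]]'
```

```text
time: 31.75
tool_pos: [583.8, 200.8, 32.2]
tool_rot: [2.432, 1.988, -0.0]
force: [-4.5, -0.7, 7.3]
gripper_width: 0.43
grasp_force: 52.4
time: 32.0
tool_pos: [583.9, 200.9, 32.2]
tool_rot: [-2.432, -1.988, 0.001]
force: [-9.4, -1.8, 16.0]
gripper_width: 0.429
grasp_force: 53.5
time: 32.25
tool_pos: [583.9, 200.9, 32.1]
tool_rot: [-2.432, -1.989, 0.002]
force: [-16.1, -3.3, 25.5]
gripper_width: 0.43
grasp_force: 54.5
```

```bash
python3 -m pendant '[[0,0,0,0.08,0],[0.6,0,0,0,0],[0.7,0,0,0,0],[0.7,0,0,0.5,0],[0.7,0,0,1,0],[0.7,0,0,0.8,0],[0.6,-0.1,-0.87,0,0],[0.6,-0.1,-0.87,0,0],[0.6,-0.1,-0.87,0,0],[0.6,-0.1,-0.87,0,0],[0.6,0,0,0,0],[0.6,0,0,0,0]]'
python3 - <<'E'
from blob import *
look(["housing","tray_knob","bar_pivot"],save="n");s=ctrl.observe();print(s["tool_pos"])
for c in("scene","top"): print(blobs(c,(100,100,30),(125,255,255),16,(420,660,140,360),30),blobs(c,(8,120,60),(25,255,255),66,(550,630,150,350),8))
x=cv2.imread("pics/n_scene.png")
cv2.imwrite("pics/n1.png",cv2.resize(x[120:300,140:460],None,fx=2.5,fy=2.5,interpolation=2))
E
```

```text
time: 33.75
tool_pos: [563.8, 27.1, 146.7]
tool_rot: [-2.433, -1.987, -0.001]
force: [0.1, -0.5, -0.4]
gripper_width: 0.601
grasp_force: 0.0
scene housing 0.77 [582. 301.  12.] [403. 229.]
scene housing 0.73 [587. 206.   6.] [374. 233.]
scene tray_knob 0.9 [561.  24.  54.] [319. 219.]
scene tray_knob 0.51 [ 624. -342.  134.] [194. 221.]
scene bar_pivot 0.9 [ 625. -344.  129.] [194. 223.]
top housing 0.78 [581. 202.   5.] [277. 204.]
top housing 0.55 [583. 301.  10.] [247. 200.]
top tray_knob 0.97 [565.  26.  52.] [331. 210.]
top tray_knob 0.46 [ 698. -100.   -1.] [370. 177.]
top bar_pivot 0.76 [ 627. -340.  131.] [456. 193.]
top bar_pivot 0.47 [ 633. -337.  251.] [470. 181.]
[563.66939784  27.26236919 146.73864716]
[(np.int32(167), array([584.8, 200.9,  16. ])), (np.int32(168), array([584.9, 300.4,  16. ]))] []
[(np.int32(148), array([577.5, 295.3,  16. ])), (np.int32(151), array([578.2, 198.2,  16. ]))] [(np.int32(51), array([581.6, 299.5,  66. ])), (np.int32(52), array([582.2, 200.6,  66. ]))]
```

View pics/n1.png

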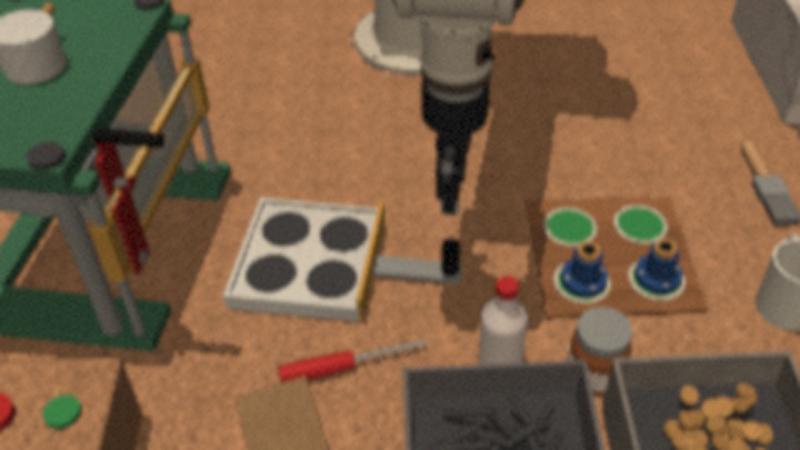

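The picture shows both housings standing on their marks, at about (585,265) and (662,265), with the tray empty and the guard hooked. Next I'll grip the knob and push the tray home.

```bash
python3 -m pendant '[[0.6,0,-0.02,-0.8,0],[0.6,0,0,-0.8,0],[0.6,0,0,-0.7,0],[0.6,0,0,0,0],[0,0,0,0,0],[0,0,0,0,0],[0,0,0,0,0],[0,-0.06,-0.35,0,0],[0,-0.1,-0.55,0,0],[0,-0.1,-0.55,0,0],[0,-0.1,-0.55,0,0],[0,0,0,0,0]]' 35; python3 -m pendant '[[0,-0.1,-0.55,0,0],[0,-0.1,-0.55,0,0],[0,-0.1,-0.55,0,0],[0,-0.1,-0.55,0,0],[0,-0.08,-0.5,0,0],[0,0,0,0,0]]'
```

```text
time: 35.85
tool_pos: [545.8, -76.4, 33.9]
tool_rot: [2.433, 1.985, -0.001]
force: [-5.7, -0.7, 4.0]
gripper_width: 0.284
grasp_force: 35.1
time: 36.6
tool_pos: [521.9, -211.7, 33.9]
tool_rot: [2.432, 1.984, -0.001]
force: [-5.7, -1.2, 3.5]
gripper_width: 0.279
grasp_force: 35.9
```

```bash
python3 -m pendant '[[0,-0.09,-0.5,0,0],[0,-0.02,-0.16,0,0],[0,0,0,0,0]]';python3 -m pendant '[[0,-0.015,-0.08,0,0],[0,0,0,0,0]]';python3 -m pendant '[[0,-0.015,-0.08,0,0],[0,0,0,0,0]]'
```

```text
time: 36.98
tool_pos: [516.2, -243.5, 33.9]
tool_rot: [2.432, 1.987, -0.002]
force: [-6.0, -0.6, 6.2]
gripper_width: 0.28
grasp_force: 36.1
time: 37.22
tool_pos: [515.7, -246.7, 33.9]
tool_rot: [2.432, 1.987, -0.001]
force: [-6.5, 0.8, 6.1]
gripper_width: 0.286
grasp_force: 36.2
time: 37.48
tool_pos: [515.1, -249.9, 33.9]
tool_rot: [2.432, 1.988, 0.0]
force: [-5.6, 4.0, 7.3]
gripper_width: 0.28
grasp_force: 36.4
```

```bash
python3 -m pendant '[[0,-0.015,-0.06,0,0],[0,0,0,0,0]]';python3 -m pendant '[[0,-0.01,-0.04,0,0],[0,0,0,0,0]]'
```

```text
time: 37.72
tool_pos: [515.1, -249.9, 33.8]
tool_rot: [-2.43, -1.985, -0.007]
force: [-2.3, 14.3, 11.5]
gripper_width: 0.282
grasp_force: 36.7
time: 37.98
tool_pos: [515.1, -250.0, 33.9]
tool_rot: [-2.429, -1.984, -0.01]
force: [0.4, 21.4, 13.0]
gripper_width: 0.28
grasp_force: 36.9
```

```bash
python3 -m pendant '[[0.6,0,0.05,0,0],[0.6,0,0,0,0],[0.6,0,0,1,0],[0.6,0,0,1,0],[0.6,0,0,1,0],[0.6,0,0,1,0],[0.6,0,0,1,0],[0.6,0,0,1,0],[0.6,0,0,1,0],[0.6,0,0,0,0],[0.6,0,0,0,0]]'
python3 - <<'E'
from h import *
look(["tray_knob","bar_handle","bar_pivot"]);s=ctrl.observe();print(s["tool_pos"])
E
```

```text
time: 39.35
tool_pos: [513.3, -253.0, 381.4]
tool_rot: [2.433, 1.987, -0.0]
force: [-0.3, 0.9, -0.8]
gripper_width: 0.6
grasp_force: 0.0
scene tray_knob 0.83 [ 514. -251.   49.] [235. 213.]
scene bar_handle 0.66 [ 631. -295.  314.] [197. 175.]
scene bar_handle 0.63 [584. 200.  13.] [373. 231.]
scene bar_pivot 0.93 [ 628. -342.  134.] [194. 222.]
top tray_knob 0.69 [582. 202.  11.] [277. 203.]
top tray_knob 0.64 [ 518. -251.   48.] [418. 231.]
top tray_knob 0.21 [575. 564.   0.] [168. 197.]
top bar_handle 0.7 [634. 460.   3.] [202. 182.]
top bar_handle 0.65 [ 640. -298.  317.] [465. 171.]
top bar_pivot 0.67 [ 623. -338.  131.] [455. 195.]
top bar_pivot 0.56 [584. 303.   8.] [246. 200.]
[ 513.29355903 -252.63303249  381.19963418]
```

```bash
python3 -m pendant '[[0.5,0.8,-0.3,0,0],[0.5,0.8,-0.3,0,0],[0.5,0.8,-0.3,0,0],[0.5,0,0,0,0],[0.5,0,0,-0.6,0],[0.5,0,0,-0.6,0],[0.5,0,0,-0.48,0],[0.5,0,0,0,0],[0.5,0,0,0,0]]'
```

```text
time: 40.88
tool_pos: [633.5, -297.9, 299.7]
tool_rot: [2.431, 1.986, 0.001]
force: [-0.4, -0.2, -0.6]
gripper_width: 0.498
grasp_force: 0.0
```

```bash
python3 -m pendant '[[0.5,0,0,-0.05,0],[0.5,0,0,0,0],[0,0,0,0,0],[0,0,0,0,0],[0,0,0,0,0],[0,0,0,0,0],[0,0,0,0.1,0],[0,0,0,0.1,0],[0,0,0,0.1,0],[0,0,0,0,0],[0,0,0,0,0]]' 100;  python3 - <<'E'
from h import *
look(["bar_handle","bar_pivot","bar_slot"],cams=("scene",));s=ctrl.observe();print(s["tool_pos"],s["force"])
E
```

```text
time: 42.25
tool_pos: [633.3, -297.8, 310.2]
tool_rot: [-2.433, -1.988, 0.0]
force: [-0.3, -1.7, -6.9]
gripper_width: 0.155
grasp_force: 97.6
scene bar_handle 0.61 [ 631. -296.  327.] [195. 171.]
scene bar_handle 0.39 [586. 295.   6.] [401. 232.]
scene bar_handle 0.35 [486. 205.   8.] [369. 210.]
scene bar_pivot 0.81 [ 627. -338.  144.] [195. 220.]
scene bar_pivot 0.72 [719. 190.   1.] [377. 267.]
scene bar_slot 0.82 [ 629. -336.  267.] [185. 188.]
[ 633.32004905 -297.78251616  310.25156582] [-0.15497252 -2.85967223 -7.59766909]
```

```bash
python3 -m pendant '[[0,0,0,0.03,0],[0,-0.22,0.04,0,0],[0,-0.29,0.05,-0.03,0],[0,0,0,0,0]]'
```

```text
time: 42.95
tool_pos: [607.7, -293.4, 310.9]
tool_rot: [2.432, 1.987, 0.0]
force: [-0.6, -3.1, -5.2]
gripper_width: 0.151
grasp_force: 98.2
```

Clean, no jam. Continuing the swing and then lowering.

```bash
python3 -m pendant '[[0,-0.28,0.05,-0.055,0],[0,-0.28,0.05,-0.08,0],[0,-0.26,0.045,-0.1,0],[0,0,0,0,0],[0,0,0,0,0]]';  python3 - <<'E'
from h import *
look(["bar_handle","bar_pivot"],cams=("scene",));s=ctrl.observe();print(s["tool_pos"],s["force"])
E
```

```text
time: 43.58
tool_pos: [566.7, -286.2, 298.4]
tool_rot: [-2.432, -1.987, 0.002]
force: [-1.1, -3.0, -6.3]
gripper_width: 0.156
grasp_force: 98.0
scene bar_handle 0.94 [ 565. -285.  312.] [205. 159.]
scene bar_pivot 0.98 [ 625. -337.  144.] [195. 219.]
scene bar_pivot 0.69 [634. 461.  -1.] [454. 242.]
[ 566.84280756 -286.16881584  298.29702577] [-1.40013994 -4.83240965 -6.94379306]
```

```bash
python3 -m pendant '[[0,0,0,-0.1,0],[0,0,0,-0.2,0],[0,0,0,-0.24,0],[0,0,0,-0.24,0],[0,0,0,-0.24,0],[0,0,0,-0.24,0],[0,0,0,-0.24,0],[0,0,0,-0.24,0],[0,0,0,-0.2,0],[0,0,0,-0.1,0],[0,0,0,0,0],[0,0,0,0,0]]';python3 -m pendant '[[0,0,0,-0.06,0],[0,0,0,-0.06,0],[0,0,0,0,0],[0,0,0,0,0]]'
```

```text
time: 45.22
tool_pos: [566.5, -286.0, 195.5]
tool_rot: [-2.432, -1.987, 0.001]
force: [-0.7, -5.0, -7.7]
gripper_width: 0.152
grasp_force: 98.1
time: 45.72
tool_pos: [566.9, -286.1, 191.6]
tool_rot: [2.432, 1.988, -0.001]
force: [-2.9, -2.4, 0.3]
gripper_width: 0.154
grasp_force: 99.0
```

```bash
python3 -m pendant '[[0,0,0,-0.03,0],[0,0,0,0,0],[0,0,0,0,0]]';python3 -m pendant '[[0,0,0,-0.03,0],[0,0,0,0,0],[0,0,0,0,0]]'
python3 - <<'E'
from h import *
look(["bar_handle","bar_pivot"],cams=("scene","top"))
E
```

```text
time: 46.1
tool_pos: [567.1, -286.2, 191.6]
tool_rot: [2.431, 1.987, -0.0]
force: [-5.9, -1.3, 6.7]
gripper_width: 0.154
grasp_force: 99.6
time: 46.48
tool_pos: [567.3, -286.3, 191.6]
tool_rot: [2.431, 1.987, 0.0]
force: [-7.7, 0.2, 12.7]
gripper_width: 0.153
grasp_force: 100.3
scene bar_handle 0.83 [ 563. -282.  206.] [214. 188.]
scene bar_pivot 0.69 [ 629. -340.   36.] [202. 244.]
top bar_handle 0.45 [636. 457.   2.] [203. 182.]
```

Guard is on its lower stop (pushing up 13 N, pivot at 36 mm). Releasing and retreating.

```bash
python3 -m pendant '[[0.3,0,0,0.03,0],[0.5,0,0,0,0],[0.5,0,0,0,0],[0.5,0,0,0.5,0],[0.5,0,0,1,0],[0.5,0,0,1,0],[0.5,0,0,1,0],[0.5,-0.5,1,0,0],[0.5,-0.5,1,0,0],[0.5,-0.5,1,0,0],[0.5,0,0,0,0],[0.5,0,0,0,0]]'
python3 - <<'E'
from h import *
look(["bar_handle","bar_pivot","tray_knob","housing"],save="z")
x=cv2.imread("pics/z_scene.png")
cv2.imwrite("pics/z1.png",cv2.resize(x[120:300,140:460],None,fx=2.5,fy=2.5,interpolation=2))
E
```

```text
time: 48.28
tool_pos: [492.2, -136.1, 364.1]
tool_rot: [2.432, 1.988, 0.0]
force: [0.8, -0.6, -0.1]
gripper_width: 0.498
grasp_force: 0.0
scene bar_handle 0.72 [ 562. -286.  205.] [213. 188.]
scene bar_pivot 0.58 [ 628. -339.   35.] [202. 244.]
scene bar_pivot 0.39 [574. 564.   0.] [478. 227.]
scene tray_knob 0.6 [ 515. -255.   53.] [233. 212.]
scene housing 0.87 [584. 301.  11.] [403. 230.]
scene housing 0.58 [558. 221.   7.] [377. 226.]
scene housing 0.21 [ 626. -339.  251.] [186. 192.]
top tray_knob 0.66 [ 516. -250.   49.] [417. 232.]
top housing 0.85 [584. 305.  10.] [246. 200.]
top housing 0.67 [556. 220.   5.] [271. 211.]
```

View pics/z1.png

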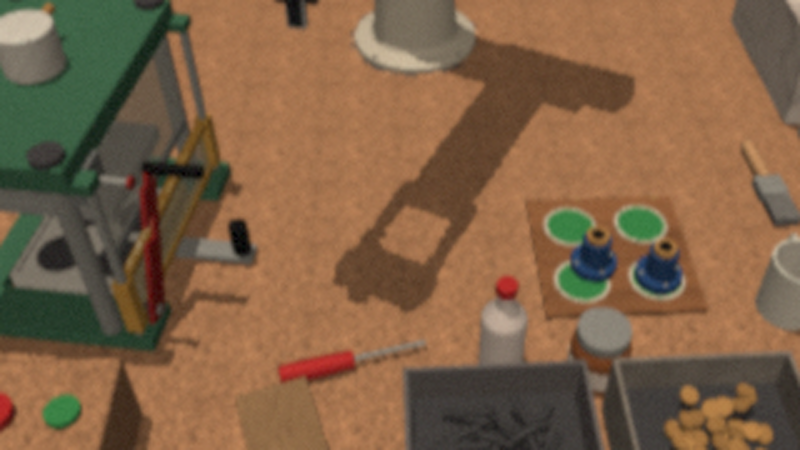

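The guard is down and the tray is home. But one housing was knocked off its mark and now sits at about (595,255) in the crop. I'll put it back.

```bash
python3 - <<'E'
from blob import *
for c in("scene","top"): print(blobs(c,(100,100,30),(125,255,255),16,(420,660,140,360),30),blobs(c,(8,120,60),(25,255,255),66,(500,630,150,350),8))
E
python3 -m pendant '[[0.7,0.16,0.9,-0.5,0],[0.7,0.16,0.9,-0.5,0],[0.7,0.16,0.9,-0.6,0],[0.7,0.16,0.9,-0.6,0],[0.7,0.16,0.9,-0.6,0],[0.7,0.16,0.9,-0.6,0],[0.7,0.17,0.9,-0.6,0],[0.7,0.16,0.83,-0.3,0],[0.7,0,0,0,0],[0.7,0,0,0,0]]'
```

```text
[(np.int32(163), array([559.2, 218. ,  16. ])), (np.int32(167), array([584.6, 300.3,  16. ]))] []
[(np.int32(148), array([577.5, 295.1,  16. ])), (np.int32(160), array([554. , 216.1,  16. ]))] [(np.int32(51), array([581.6, 299.5,  66. ])), (np.int32(54), array([557. , 217.6,  66. ]))]
time: 50.22
tool_pos: [556.6, 220.3, 149.3]
tool_rot: [2.432, 1.988, -0.0]
force: [0.2, -0.0, 0.4]
gripper_width: 0.697
grasp_force: 0.0
```

```bash
python3 -m pendant '[[0.7,0.02,-0.05,-0.9,0],[0.7,0,0,-0.8,0],[0.7,0,0,-0.6,0],[0.7,0,0,0,0],[0.7,0,0,0,0],[0,0,0,0,0],[0,0,0,0,0],[0,0,0,0,0]]' 50; python3 -m pendant '[[0,0,0,0.4,0],[0,0.25,-0.18,0,0],[0,0.25,-0.17,0,0],[0,0,0,0,0],[0,0,0,-0.3,0],[0,0,0,0,0],[0,0,0,0,0]]'
```

```text
time: 51.22
tool_pos: [558.9, 218.2, 36.4]
tool_rot: [2.431, 1.987, 0.004]
force: [-0.9, -0.6, 6.7]
gripper_width: 0.429
grasp_force: 50.4
time: 52.1
tool_pos: [581.4, 200.7, 38.2]
tool_rot: [-2.431, -1.987, 0.003]
force: [-0.3, 0.0, -4.2]
gripper_width: 0.428
grasp_force: 51.0
```

```bash
python3 -m pendant '[[0,0.04,0,0,0],[0,0,0,-0.03,0],[0,0,0,-0.03,0],[0,0,0,0,0],[0,0,0,0,0]]'; python3 -m pendant '[[0,0,0,-0.03,0],[0,0,0,0,0],[0,0,0,0,0]]'
```

```text
time: 52.72
tool_pos: [584.5, 200.6, 36.5]
tool_rot: [2.433, 1.988, 0.0]
force: [-2.5, -0.4, 1.8]
gripper_width: 0.427
grasp_force: 51.3
time: 53.1
tool_pos: [584.5, 200.5, 36.5]
tool_rot: [2.432, 1.988, -0.001]
force: [-8.5, -1.7, 11.8]
gripper_width: 0.423
grasp_force: 52.8
```

```bash
python3 -m pendant '[[0.6,0,0,0.03,0],[0.7,0,0,0,0],[0.7,0,0,0,0],[0.7,0,0,0.5,0],[0.7,0,0,1,0],[0.7,0,0,1,0],[0.7,-0.8,-0.8,0,0],[0.7,-0.8,-0.8,0,0],[0.7,-0.8,-0.8,0,0],[0.7,-0.8,-0.8,0,0],[0.7,0,0,0,0],[0.7,0,0,0,0]]'
python3 - <<'E'
from blob import *
for c in("scene","top"): print(blobs(c,(100,100,30),(125,255,255),16,(420,660,140,360),30),blobs(c,(8,120,60),(25,255,255),66,(500,630,150,350),8))
look(["bar_handle","bar_pivot","tray_knob","housing"],save="y")
x=cv2.imread("pics/y_scene.png")
cv2.imwrite("pics/y1.png",cv2.resize(x[120:300,140:460],None,fx=2.5,fy=2.5,interpolation=2))
E
```

```text
time: 54.6
tool_pos: [425.1, 40.5, 161.5]
tool_rot: [2.433, 1.986, 0.002]
force: [0.4, -0.1, -0.1]
gripper_width: 0.703
grasp_force: 0.0
[(np.int32(165), array([585.1, 200.1,  16. ])), (np.int32(168), array([584.7, 300.6,  16. ]))] []
[(np.int32(147), array([577.5, 295.2,  16. ])), (np.int32(155), array([578.9, 197.5,  16. ]))] [(np.int32(51), array([581.6, 299.5,  66. ])), (np.int32(49), array([583. , 199.1,  66. ]))]
scene bar_handle 0.83 [ 563. -284.  207.] [213. 188.]
scene bar_pivot 0.59 [ 629. -339.   36.] [202. 244.]
scene bar_pivot 0.55 [697. -97.  -4.] [282. 266.]
scene tray_knob 0.89 [ 513. -253.   51.] [234. 212.]
scene housing 0.77 [584. 301.  12.] [403. 230.]
scene housing 0.72 [ 583. -327.  147.] [201. 208.]
scene housing 0.65 [583. 200.  10.] [372. 231.]
top bar_handle 0.58 [ 569. -285.  207.] [445. 206.]
top bar_pivot 0.82 [ 625. -338.   36.] [445. 201.]
top bar_pivot 0.62 [ 570. -287.  207.] [446. 206.]
top tray_knob 0.79 [ 515. -250.   51.] [418. 232.]
top housing 0.85 [584. 300.   7.] [247. 200.]
top housing 0.63 [585. 200.   6.] [278. 202.]
```

View pics/y1.png

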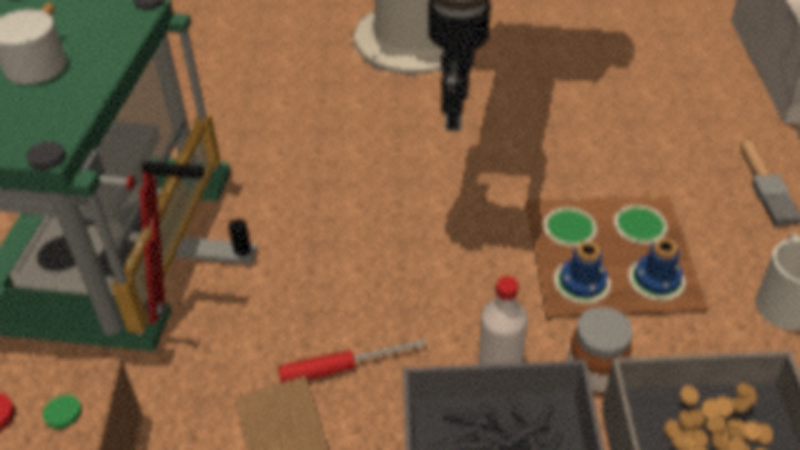

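The picture shows both housings centred on their marks, at about (583,275) and (660,270). The guard is down, the tray is home, and the arm touches nothing.

```bash
python3 -c "
from rig import ctrl
print(ctrl.job_done())"
```

```text
the job is handed in; nothing more can be done
None
```

The job is handed in: both housings found on the tray stand on their own marks (one was knocked aside mid-run and I put it back), the empty tray is fully home, and the guard is unhooked and lowered fully down without dropping; the judging result was not shown.

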